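# Recharge the drying tray of the microscope bench

### The arm

A 6-joint arm with a two-finger parallel gripper is mounted at the origin on the work surface. World frame = base frame: x ahead of the robot, y to its left, z up, the work surface at z = 0. Lengths are in m, angles in rad, forces in N, time in s.
With the tool pointing down it reaches from about 0.3 to 0.875 m from the base axis. Payload 6.4 kg.
Tool frame: the origin (TCP) lies midway between the tips of the shut fingers; the grasp point (between the pads) lies 19 mm behind it; z points along the fingers, y is the line along which they close (so a half turn about z gives the same grasp; the last joint's range is limited). The gripper opens to 85 mm and grips with 20 to 120 N. Pads are 22 mm wide; open, the fingers measure 114 mm over their backs; the gripper's body (76 mm by 85 mm) begins 54 mm behind the grasp point. The pads swing forward as they close: fully open they stand 13 mm farther back than shut.
Start: joints at [0.994, 0.181, 1.607, -0, 1.354, -0.206], TCP at [0.208, 0.536, 0.231] pointing down, gripper open.
Joint ranges: [-2.99, 2.99], [-0.89, 2.07], [0.3, 2.58], [-1.14, 4.28], [0, 2.63], [-3.12, 3.12]. Speed limits (rad/s): [2.57, 2.57, 3.01, 3.14, 3.14, 3.14].

### API

Orientations are given as a unit quaternion [w, x, y, z].
In Python, from bench import * gives the robot as it stands.
- The arm moves only by the tool play_rows, never from a script. Its argument "plan" is a list of rows, each a list of 3 entries, a list of its own where there are three numbers: the finger opening in mm, from 0 to 85.4, then the shift along the tool's x, y, z normalised to -1 to 1, where 1 is 40 cm, then the turn about the tool's z normalised to -1 to 1, where 1 is pi rad. A call has 1 to 10 rows; each row is the pose to reach, as a shift and turn from the pose commanded when the call began, along the tool's axes at that moment, turning the shorter way round; what a row does not reach only later rows make up. A row lasts 1/10 s, in which the tool goes at most 50 mm and 8.59 degrees, less where a joint would pass 70% of its speed; a pose out of reach is approached as far as the arm can. A call with a number of a shift or a turn outside -1 to 1 is refused whole. A call with a gripper value outside its range is refused whole. The fingers move at their own pace and stop on an object; the grip force is fixed at half the most. Time passes only in rows, so rows that repeat a pose let the fingers close. It gives the time, the measured TCP pose, the force, the opening and the grip force at its end, in the units of the state.
- get_obs(): the state, without advancing time (a new reading comes with each control period).
- camera(name): name is "scene" or "top" or "wrist"; returns a dict with "image" (420x560x3 uint8, red, green, blue), "range_z" (420x560 float32, m along the optical axis (not along the pixel's ray), 0 where there is no reading), "intrinsics" (3x3 intrinsics, pixels), "k1" (the pictures are not rectified: a ray, as slopes to the right and down, at radius r is drawn at 1 + k1 r^2 times it, then the intrinsics apply), "rvec" (rotation vector, rad) and "tvec" (3), from world to camera coordinates, as OpenCV has them; the wrist camera has in their place "T_tool_cam" (4x4, takes a point from camera to tool coordinates, whose origin is the TCP and whose axes are the flange's). Camera axes: x right, y down, z forward; pixel columns grow to the right and rows downward; lengths in m; the calibration is good to about 2 mm. A picture is of the moment at which its call begins: read the wrist's pose just before it.
- hand_in(): hands the job in; it is judged then, once.
Trained networks look in a picture, given as the dict that the camera call returned (one of the last four; its "shot" number tells which), for a name from the list of things; names that differ only in an ending like _2 or _b are one class to them, and where a whole thing is asked for, a point or a joint stands for the part that bears it (a point fixed in the world has none). Each returns a list of dicts, best first, with "conf" (0 to 1); they miss things now and then, are a little off and sometimes report something else, mostly with a low value. They report only what shows in the picture. A call takes as long as a camera call. They do not tell look-alikes from the thing itself.
- search_frame(picture, label): "rect" ([centre column, centre row, width, height] in pixels, round what is visible of it).
- masks_of(picture, label): "mask" (420x560 bool, what is visible of it) and "rect" ([centre column, centre row, width, height] in pixels, round what is visible of it).
The state is a dict: "time_s": time; "q": joint angles; "dq": joint speeds; "joint_efforts": joint torques, N m; "eef_pos": TCP position; "eef_rot": TCP orientation; "wrist_force": force on the tool from outside, world axes, zero at the start; "torque": the same for the moment, N m; "opening": opening from 0.0 (shut) to 1.0 (fully open); "grasp_force": force on a finger pad.
Only numpy, scipy, OpenCV 4.12 (cv2) and the standard library are available. Lean on these libraries where they do the work, as an engineer would, in place of code of your own. Each camera call takes 0.05 s, during which the arm holds its last target. There are 200 camera calls.

### The job

Pick up the shaker (it has a black post to hold it by) and, without touching the tablets with the gripper, shake its six desiccant tablets evenly over the drying tray, so that all six lie in the tray and each of its four bays has at least one. Then stand the empty shaker upright on its black rubber mat again, and after that swing the tray's hold-down bar fully down into its catch fork. Leave everything else on the bench where it is.

Things in the scene. Friction and masses are not known exactly. Their poses are not given: they have to be found in the camera images.
- tray: Square open dark steel drying tray, 176 x 176 mm, fixed in a grey cradle plate (260 x 200 mm, 6 mm thick). A cross of 4 mm dividers, as high as the walls, makes four bays of 82 x 82 mm, 24 mm deep. Origin at the tray's centre on the bench; bay floors at z = 10 mm, rims at 34 mm. Its x axis points to the side with the hold-down bar, which lies along y.
- bay0 (a point): Centre of the floor of the tray's bay at -x, -y of the tray's frame (bay centres are 43 mm off the tray's centre along each axis).
- bay1 (a point): Centre of the floor of the tray's bay at -x, +y of the tray's frame (bay centres are 43 mm off the tray's centre along each axis).
- bay2 (a point): Centre of the floor of the tray's bay at +x, -y of the tray's frame (bay centres are 43 mm off the tray's centre along each axis).
- bay3 (a point): Centre of the floor of the tray's bay at +x, +y of the tray's frame (bay centres are 43 mm off the tray's centre along each axis).
- latch (a joint): Angle of the steel hold-down bar: 0 = level in its catch fork over the tray's rear lip, pi/2 = straight up. Starts open (1.2 to 1.65 rad) and stays where it is left; about 1 N at the tip moves it. Bar 11 mm wide, 10 mm thick, 120 mm from hinge to end, which is a flat 26 x 26 mm pad; closed, its upper face is 46 mm above the bench.
- latch_hinge (a point): Hinge axis of the bar, 41 mm above the bench, at x = 120, y = 65 mm in the tray's frame; the axis runs along the tray's x. Closed, the bar points from here along the tray's -y. Two hinge cheeks beside it reach 52 mm above the bench.
- latch_tip (a point): Centre of the end pad on the bar's upper face (the face turned up when closed), 107 mm from the hinge axis; it moves with the bar. Push the pad here, on this outer face, to close the bar.
- catch (a point): Middle of the catch fork, two steel prongs 15 mm apart that reach 48 mm above the bench, 80 mm from the hinge axis; the closed bar lies between them.
- shaker: White trough 150 mm long, closed but for the front mouth, clear roof; base 50 mm wide, trough 34 wide, 27 high; channel 26 wide, 19 high: tablets lie in single file and slide out when it is tipped some 15 to 25 degrees or shaken. 0.18 kg. On the roof's middle a square black post 30 x 30, 48 tall, top at 75 mm. Origin: centre of underside; x points to the mouth, z up.
- shaker_grip (a point): Point to grip on the post's axis, 55 mm above the shaker's underside (28 mm above the roof).
- shaker_mouth (a point): Middle of the mouth's lower edge: the front end of the channel floor, 75 mm ahead of the shaker's origin and 4 mm above its underside.
- mat: Flat black rubber mat, 200 x 110 x 3 mm, fixed on the bench, on which the shaker stands at the start and must stand again. Origin at the centre of its underside.
- tab0: White desiccant tablet, 22 mm diameter, 14 mm thick, 12 g, origin at its middle, z along its axis; nearest the mouth in the shaker at the start.
- tab1: White desiccant tablet, 22 mm diameter, 14 mm thick, 12 g, origin at its middle, z along its axis; number 2 from the mouth in the shaker at the start.
- tab2: White desiccant tablet, 22 mm diameter, 14 mm thick, 12 g, origin at its middle, z along its axis; number 3 from the mouth in the shaker at the start.
- tab3: White desiccant tablet, 22 mm diameter, 14 mm thick, 12 g, origin at its middle, z along its axis; number 4 from the mouth in the shaker at the start.
- tab4: White desiccant tablet, 22 mm diameter, 14 mm thick, 12 g, origin at its middle, z along its axis; number 5 from the mouth in the shaker at the start.
- tab5: White desiccant tablet, 22 mm diameter, 14 mm thick, 12 g, origin at its middle, z along its axis; nearest the back in the shaker at the start.
- objective: Bystander: aluminium microscope objective standing on the bench, 34 mm diameter, 55 mm tall. Origin under its centre.
- dishes: Bystander: stack of three clear dishes, 60 mm diameter, 40 mm tall. Origin under its centre.
- jar: Bystander: amber glass jar, 60 mm diameter, 75 mm tall. Origin under its centre.
- beaker: Bystander: glass beaker, 70 mm diameter, 85 mm tall. Origin under its centre.
Things that resemble listed ones, but are neither listed nor needed, are in the scene too. What is shaped like the shaker but red or turquoise is not meant.

How it is judged:
By the outcome, as a careful person would: the job done as asked, in the order asked, and still so for the second after the job is handed in, with the robot touching nothing.
It also fails if it takes over 72 s, if anything falls off the work surface, if the arm or the gripper's body presses on something with over 40 N, if the wrist force passes 120 N, or if a joint passes its speed limit or range.

## Working session

There is one attempt and no reset: what is moved stays moved. The work goes in short steps, Python scripts to look and compute and a tool call to move; the robot and the scene stay as the last step left them, time stands still between calls to the robot, and variables do not carry over. Pictures are saved under pics/ and viewed, at most 10 in all, crops included, and the job is handed in when it is done.

Besides the shell and the picture viewer there is one more tool, called as name([rows], argument=value, ...), one row to a line, values as JSON. play_rows: Moves the arm, as the interface text tells. Its arguments: {"type":"object","properties":{"plan":{"type":"array","items":{"type":"array"}}},"required":["plan"]}

```bash
mkdir -p pics; ls
cat > h.py <<'E'
from bench import *
import numpy as np, cv2
from scipy.spatial.transform import Rotation as R
def q2R(q): return R.from_quat([q[1],q[2],q[3],q[0]]).as_matrix()
def pose(c,o=None):
    # returns Rwc, twc (camera to world)
    if 'rvec' in c and c['rvec'] is not None:
        M=cv2.Rodrigues(np.array(c['rvec'],float))[0]; t=np.array(c['tvec'],float).ravel()
        return M.T,-M.T@t
    T=np.array(c['T_tool_cam']); Rt=q2R(o['eef_rot']); p=np.array(o['eef_pos'])
    return Rt@T[:3,:3], Rt@T[:3,3]+p
def rays(c,uv):
    K=np.array(c['intrinsics']); k=c['k1']
    return cv2.undistortPoints(np.array(uv,float).reshape(-1,1,2),K,np.array([k,0,0,0.])).reshape(-1,2)
def world(c,uv,o=None,z=None):
    """uv pixel -> world; by range or on plane z"""
    uv=np.array(uv,float).reshape(-1,2); s=rays(c,uv); Rw,t=pose(c,o)
    d=np.c_[s,np.ones(len(s))]@Rw.T
    if z is None:
        i=np.round(uv).astype(int); r=c['range_z'][i[:,1],i[:,0]]
        P=t+d*r[:,None]; P[r==0]=np.nan; return P
    return t+d*((z-t[2])/d[:,2])[:,None]
def cloud(c,o=None):
    v,u=np.mgrid[0:420,0:560]
    return world(c,np.c_[u.ravel(),v.ravel()],o).reshape(420,560,3)
def proj(c,P,o=None):
    Rw,t=pose(c,o); X=(np.array(P).reshape(-1,3)-t)@Rw
    s=X[:,:2]/X[:,2:]; r2=(s**2).sum(1,keepdims=True); s=s*(1+c['k1']*r2)
    K=np.array(c['intrinsics']); return s*[K[0,0],K[1,1]]+[K[0,2],K[1,2]]
def save(n,im): cv2.imwrite('pics/'+n,cv2.cvtColor(im,cv2.COLOR_RGB2BGR))
E
python3 - <<'E'
from h import *
o=get_obs(); print(o)
c=camera('top'); s=camera('scene')
for n,x in (('top',c),('scene',s)):
    save(n+'0.png',x['image'])
    for l in ['tray','shaker','mat','latch','objective','dishes','jar','beaker','shaker_grip','latch_tip']:
        for d in search_frame(x,l)[:4]:
            print(n,l,round(d['conf'],2),np.round(d['rect']),np.round(world(x,d['rect'][:2])[0],3))
E
```

```text
pics
{'time_s': 0.0, 'q': array([ 9.93710514e-01,  1.81538241e-01,  1.60800969e+00, -4.92359645e-07,
        1.35381102e+00, -2.06306722e-01]), 'dq': array([ 7.96265621e-05, -6.70645583e-04,  2.86918117e-03, -8.74269383e-04,
        1.07728514e-03,  1.97138500e-05]), 'joint_efforts': array([-1.20011424e-03, -4.44880235e+01, -3.51330078e+01, -3.84913037e-04,
        9.30354581e-03,  2.65831977e-05]), 'eef_pos': array([0.2080236 , 0.53545431, 0.23038492]), 'eef_rot': array([-3.36926117e-04,  1.84329294e-01,  9.82864147e-01, -8.16353967e-04]), 'wrist_force': array([ 0.19087254, -0.10209796, -0.37517595]), 'torque': array([-0.00630009, -0.07047832, -0.0281446 ]), 'grasp_force': 0.0, 'opening': 1.0026540287531374}
top tray 0.58 [206. 192.  67.  91.] [0.552 0.173 0.029]
top shaker 0.88 [328. 202.  33.  48.] [ 0.515 -0.189  0.075]
top shaker 0.81 [330. 276.  42.  45.] [ 0.301 -0.189  0.074]
top shaker 0.63 [208. 280.  30.  48.] [0.29  0.157 0.076]
top mat 0.79 [325. 202.  58.  69.] [ 0.518 -0.182  0.055]
top dishes 0.6 [265. 233.  19.  19.] [ 0.428 -0.005  0.044]
top dishes 0.46 [329. 202. 
[... 580 characters left out ...]
  0.034]
scene mat 0.88 [209. 235.  61.  48.] [ 0.582 -0.17   0.029]
scene latch 0.66 [383. 244.   6.  47.] [0.66  0.232 0.114]
scene objective 0.88 [279. 268.  13.  25.] [0.684 0.015 0.037]
scene dishes 0.81 [283. 211.  20.  21.] [ 0.468 -0.009  0.043]
scene jar 0.65 [ 99. 253.  30.  30.] [ 0.732 -0.371  0.066]
scene beaker 0.75 [456. 287.  38.  49.] [0.721 0.38  0.072]
scene shaker_grip 0.88 [356. 191.  27.  39.] [0.318 0.17  0.031]
scene shaker_grip 0.65 [204. 221.  32.  43.] [ 0.541 -0.194  0.039]
scene shaker_grip 0.55 [231. 177.  44.  41.] [ 0.307 -0.181  0.033]
scene latch_tip 0.68 [353. 255.  93.  79.] [0.603 0.174 0.031]
scene latch_tip 0.57 [383. 246.  12.  45.] [0.657 0.233 0.106]
```

Run:
```python
import cv2,numpy as np
t=cv2.imread('pics/top0.png');s=cv2.imread('pics/scene0.png')
a=cv2.resize(t[115:315,110:430],(800,500),interpolation=cv2.INTER_CUBIC);cv2.imwrite('pics/a.png',a)
b=cv2.resize(s[140:320,80:500],(800,343),interpolation=cv2.INTER_CUBIC);cv2.imwrite('pics/b.png',b)
```

```text
(no output)
```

View pics/a.png

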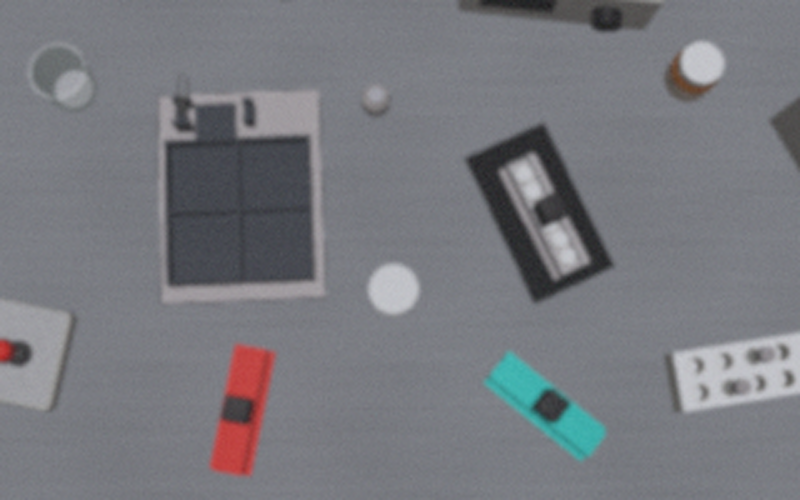

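View pics/b.png

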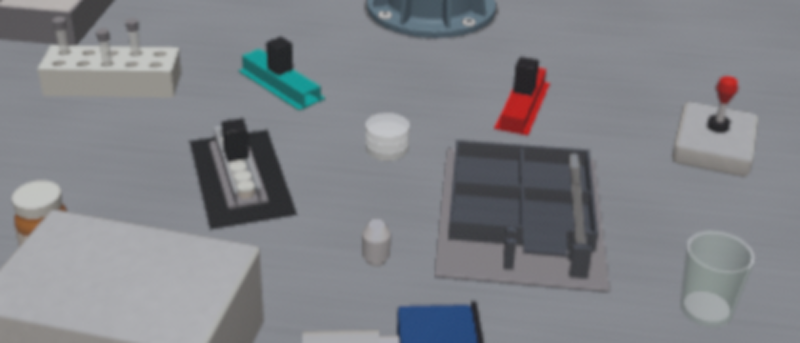

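The white shaker on the black mat, at top px (328,199), is the one meant. The turquoise one at (330,276) and the red one at (207,280) are decoys. Tray centre is at about (206,200), with the bar on its far (+x) side. Next I need the wrist camera geometry so I can look closer.

```bash
cat >> h.py <<'E'
def go(p,yaw,o=None):
    """commanded shift/turn (normalised) to TCP p with tool x axis yaw (deg), tool down"""
    o=o or get_obs(); M=q2R(o['eef_rot']); d=M.T@(np.array(p)-o['eef_pos'])/0.4
    y0=np.degrees(np.arctan2(M[1,0],M[0,0])); t=-((yaw-y0+180)%360-180)
    print('yaw0',round(y0,1),'shift',np.round(d,4),'turn',round(t/180,4)); return d,t/180
E
python3 - <<'E'
from h import *
o=get_obs(); c=camera('wrist'); print(np.round(c['T_tool_cam'],3),c['intrinsics'],c['k1']); print(np.round(q2R(o['eef_rot']),3))
go([0.50,-0.14,0.33],0); go([0.50,0.14,0.40],0)
E
```

```text
[[ 0.    -0.963 -0.271  0.069]
 [ 1.     0.001 -0.001 -0.001]
 [ 0.001 -0.271  0.963 -0.143]
 [ 0.     0.     0.     1.   ]] [[319.92817987   0.         284.36068504]
 [  0.         319.92817987 204.41016929]
 [  0.           0.           1.        ]] -0.026782310722107808
[[-0.932  0.362  0.   ]
 [ 0.362  0.932 -0.   ]
 [-0.    -0.    -1.   ]]
yaw0 158.8 shift [-1.2919 -1.3108 -0.2468] turn 0.882
yaw0 158.8 shift [-1.0382 -0.6584 -0.4218] turn 0.882
```

Run:
```python
from h import *
go([0.47,0.15,0.36],180)
```

```text
yaw0 158.8 shift [-0.9593 -0.6622 -0.3218] turn -0.118
```

play_rows([
  [85, [-0.96, -0.66, -0.32], -0.118],
  [85, [-0.96, -0.66, -0.32], -0.118],
  [85, [-0.96, -0.66, -0.32], -0.118],
  [85, [-0.96, -0.66, -0.32], -0.118],
  [85, [-0.96, -0.66, -0.32], -0.118],
  [85, [-0.96, -0.66, -0.32], -0.118],
  [85, [-0.96, -0.66, -0.32], -0.118],
  [85, [-0.96, -0.66, -0.32], -0.118],
  [85, [-0.96, -0.66, -0.32], -0.118],
  [85, [-0.96, -0.66, -0.32], -0.118],
])

```text
time_s: 2.15
eef_pos: [0.4718, 0.1483, 0.3604]
eef_rot: [0.001, 0.001, 1.0, -0.0]
wrist_force: [0.1, 1.5, -1.2]
opening: 0.993
grasp_force: 0.0
```

Run:
```python
from h import *
o=get_obs(); c=camera('wrist'); print(o['eef_pos'],np.abs(o['dq']).max())
np.savez('w1.npz',p=o['eef_pos'],q=o['eef_rot'],image=c['image'],range_z=c['range_z'])
save('w1.png',c['image'])
for l in ['tray','latch','latch_tip','mat','shaker']:
    for d in search_frame(c,l)[:2]: print(l,round(d['conf'],2),np.round(d['rect']),np.round(world(c,d['rect'][:2],o)[0],3))
C=cloud(c,o)
# cradle plate: z ~6mm region; fit rect ; steel rims z 34
import warnings
for lo,hi,n in((.028,.040,'rim'),(.004,.014,'plate+floor'),(.060,.2,'high')):
    m=(C[...,2]>lo)&(C[...,2]<hi)&(C[...,0]>.42)&(C[...,0]<.72)&(C[...,1]>.04)&(C[...,1]<.32)
    P=C[m]; print(n,m.sum(),P.min(0).round(3),P.max(0).round(3)); print(cv2.minAreaRect((P[:,:2]*1000).astype(np.float32)), np.median(P[:,2]))
go([0.49,-0.16,0.33],180)
```

```text
[0.47184401 0.148333   0.36041883] 0.6903624600796772
tray 0.84 [299. 228. 129. 201.] [0.582 0.171 0.009]
tray 0.43 [  5. 294.   7.  25.] [ 0.709 -0.353  0.01 ]
latch 0.76 [346. 299.  13.  62.] [0.645 0.232 0.119]
latch 0.57 [202. 281.  22.  27.] [0.657 0.016 0.049]
latch_tip 0.58 [342. 300.  14.  56.] [0.647 0.226 0.12 ]
mat 0.7 [ 79. 194. 125. 138.] [ 0.525 -0.182  0.012]
shaker 0.89 [ 52.  43. 100.  86.] [ 0.306 -0.172  0.03 ]
shaker 0.88 [ 66. 197.  85.  94.] [ 0.522 -0.184  0.04 ]
rim 3043 [0.441 0.082 0.028] [0.667 0.265 0.04 ]
((557.1138916015625, 174.81964111328125), (224.09735107421875, 176.4803924560547), 2.4745476245880127) 0.03425980949951585
plate+floor 14375 [0.421 0.07  0.004] [0.69  0.28  0.014]
((555.5768432617188, 171.01123046875), (260.56585693359375, 207.8890380859375), 2.524350881576538) 0.010281703133686149
high 388 [0.637 0.218 0.06 ] [0.662 0.245 0.161]
((651.4349975585938, 228.2557373046875), (27.15766143798828, 24.636737823486328), 67.3118667602539) 0.14416768731722224
yaw0 -180.0 shift [-0.0499 -0.7788  0.0716] turn 0.0002
```

View pics/w1.png

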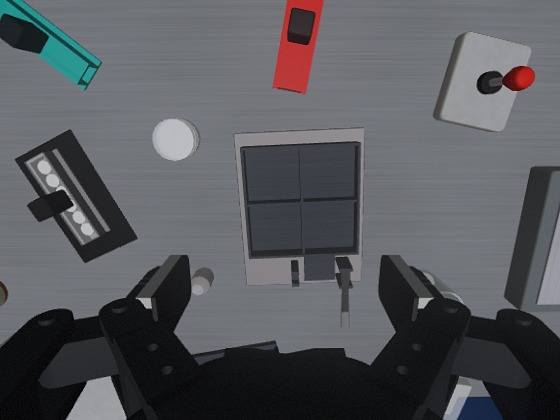

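The view shows the tray's rim square between px (244,148) and (358,252), with the bar standing up at (345,300). The shaker on its mat is at (65,200), running from (40,165) to (90,235). Now I'll move over the shaker.

play_rows([
  [85, [-0.05, -0.83, 0.13], 0],
  [85, [-0.05, -0.83, 0.13], 0],
  [85, [-0.05, -0.83, 0.13], 0],
  [85, [-0.05, -0.83, 0.13], 0],
  [85, [-0.05, -0.83, 0.13], 0],
  [85, [-0.05, -0.83, 0.13], 0],
  [85, [-0.05, -0.83, 0.13], 0],
  [85, [-0.05, -0.83, 0.13], 0],
  [85, [-0.05, -0.83, 0.13], 0],
])

```text
time_s: 3.35
eef_pos: [0.4904, -0.1801, 0.3066]
eef_rot: [-0.001, -0.0, 1.0, 0.001]
wrist_force: [-0.5, -0.3, 0.4]
opening: 0.995
grasp_force: 0.0
```

Run:
```python
from h import *
o=get_obs(); c=camera('wrist'); print(o['eef_pos'],np.abs(o['dq']).max())
np.savez('w2.npz',p=o['eef_pos'],q=o['eef_rot'],image=c['image'],range_z=c['range_z'])
C=cloud(c,o)
for l in ['shaker','mat']:
    for d in masks_of(c,l)[:2]:
        P=C[d['mask']]; print(l,round(d['conf'],2),np.round(d['rect']))
        for lo,hi in((-.002,.008),(.022,.034),(.068,.082)):
            Q=P[(P[:,2]>lo)&(P[:,2]<hi)]
            if len(Q)>20: print(lo,len(Q),np.round(np.median(Q[:,2]),4),cv2.minAreaRect((Q[:,:2]*1000).astype(np.float32)),Q.mean(0))
r=search_frame(c,'shaker')[0]['rect']; x,y,w,h=[int(v) for v in r]
im=c['image'][max(0,y-h//2-25):y+h//2+25,max(0,x-w//2-25):x+w//2+25]; print(max(0,y-h//2-25),max(0,x-w//2-25))
f=min(800/im.shape[1],600/im.shape[0]); print(f); save('w2.png',cv2.resize(im,None,fx=f,fy=f,interpolation=cv2.INTER_CUBIC))
```

```text
[ 0.49040027 -0.18014117  0.30659068] 0.03207453138658379
shaker 0.91 [536.  41.  42.  81.]
-0.002 778 0.0043 ((325.5401611328125, 163.9561767578125), (57.15058898925781, 89.25638580322266), 79.48455047607422) [0.32355337 0.14247818 0.00426765]
0.022 959 0.0271 ((331.1964416503906, 145.1902618408203), (86.424560546875, 31.427024841308594), 11.08019733428955) [0.3396755  0.1496602  0.02668122]
shaker 0.73 [270. 193.  76. 106.]
-0.002 507 0.0073 ((534.63037109375, -196.19403076171875), (161.6693878173828, 51.67197036743164), 25.93330192565918) [ 0.5180366  -0.19222048  0.00703427]
0.022 2106 0.0308 ((529.3029174804688, -198.09503173828125), (150.34075927734375, 34.48905563354492), 25.987106323242188) [ 0.52299455 -0.19987661  0.03062497]
0.068 610 0.0785 ((528.84619140625, -197.50909423828125), (30.170984268188477, 29.162342071533203), 25.955270767211914) [ 0.52738933 -0.19760415  0.07800291]
mat 0.74 [274. 191. 122. 156.]
-0.002 6400 0.0037 ((536.2522583007812, -191.88108825683594), (203.45045471191406, 111.57727813720703), 24.80095672607422) [ 0.52912312 -0.19121355  0.00373769]
114 206
3.75
```

View pics/w2.png

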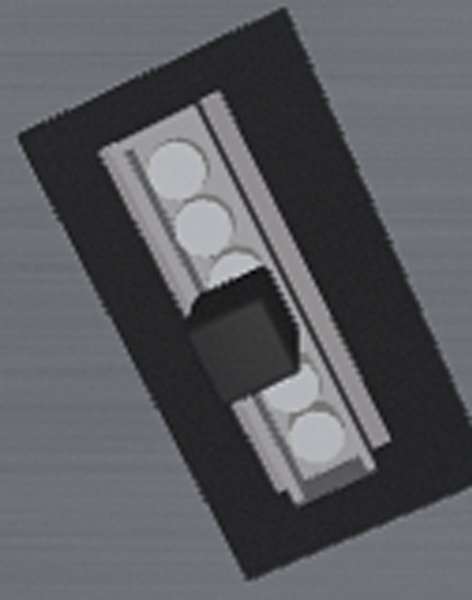

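The shaker runs from crop (165,130), a closed light end wall, to (335,485), where the dark gray channel floor between the walls suggests the mouth, on the +x side. I'll confirm that from the scene camera.

Run:
```python
from h import *
s=camera('scene'); x,y=205,225
im=s['image'][195:260,165:250]; save('s1.png',cv2.resize(im,None,fx=8,fy=8,interpolation=cv2.INTER_CUBIC)[:600])
w=camera('wrist')
for n in('w1','w2'):
    z=np.load(n+'.npz'); o={'eef_pos':z['p'],'eef_rot':z['q']}; c=dict(w); c['range_z']=z['range_z']
    C=cloud(c,o)
    m=(C[...,2]>.029)&(C[...,2]<.039)&(C[...,0]>.44)&(C[...,0]<.646)&(C[...,1]>.06)&(C[...,1]<.28)
    m=cv2.morphologyEx(m.astype(np.uint8),cv2.MORPH_OPEN,np.ones((2,2)))>0
    P=C[m]; print(n,len(P),cv2.minAreaRect((P[:,:2]*1000).astype(np.float32)),np.percentile(P,[.5,99.5],axis=0).round(4))
    if n=='w1':
        Q=world(c,[(244,148),(358,142),(358,252),(249,257)],o,z=.034);print(Q.round(4),Q.mean(0))
        H=C[(C[...,2]>.13)&(C[...,0]>.6)&(C[...,1]>.19)&(C[...,1]<.27)]; print('tip',len(H),H.mean(0),H.min(0),H.max(0))
        H=C[(C[...,2]>.055)&(C[...,2]<.13)&(C[...,0]>.6)&(C[...,1]>.19)&(C[...,1]<.27)]; print('bar',len(H)); 
        for a in np.arange(.055,.16,.02):
            h=H[(H[:,2]>a)&(H[:,2]<a+.02)]; print(round(a,3),len(h),h.mean(0).round(4) if len(h) else '')
go([0.529,-0.1975,0.10],116)
```

```text
w1 2558 ((516.6871948242188, 217.26260375976562), (262.23419189453125, 147.1292266845703), 36.79853439331055) [[nan nan nan]
 [nan nan nan]]
[[0.4498 0.0885 0.034 ]
 [0.4412 0.2539 0.034 ]
 [0.6141 0.2645 0.034 ]
 [0.6226 0.0903 0.034 ]] [0.5319358  0.17430177 0.034     ]
tip 219 [0.64637056 0.22373333 0.1551395 ] [0.63688304 0.21809859 0.13478325] [0.66240288 0.23044742 0.16139604]
bar 178
0.055 43 [0.6455 0.2398 0.0653]
0.075 51 [0.6456 0.2362 0.085 ]
0.095 54 [0.6458 0.2324 0.1052]
0.115 30 [0.6459 0.23   0.1205]
0.135 0 
0.155 0 
w2 2319 ((550.1029663085938, 148.64393615722656), (225.47718811035156, 102.52471160888672), 14.502777099609375) [[nan nan nan]
 [nan nan nan]]
yaw0 -179.9 shift [-0.0949 -0.044   0.5194] turn 0.3562
```

View pics/s1.png

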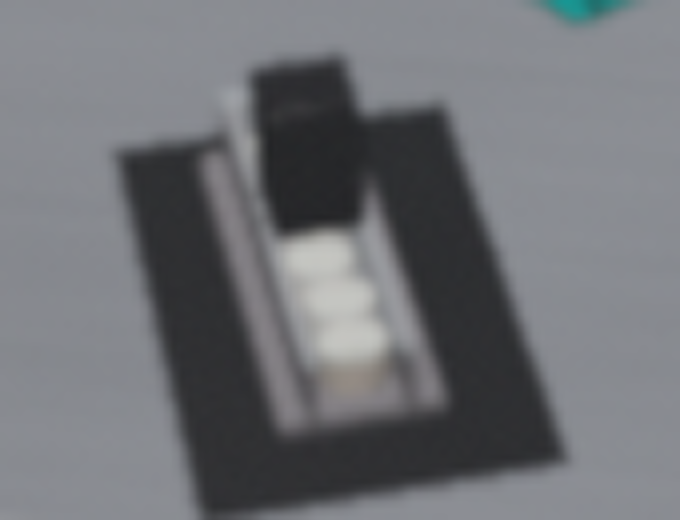

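The mouth is confirmed: the open end with a tablet's side showing at s1 (355,380), facing +x. I'll grasp the post now, closing along the shaker's length.

play_rows([
  [85, [-0.095, -0.044, 0.48], 0.356],
  [85, [-0.095, -0.044, 0.48], 0.356],
  [85, [-0.095, -0.044, 0.48], 0.356],
  [85, [-0.095, -0.044, 0.48], 0.356],
  [85, [-0.095, -0.044, 0.48], 0.356],
  [85, [-0.095, -0.044, 0.48], 0.356],
  [85, [-0.095, -0.044, 0.48], 0.356],
  [85, [-0.095, -0.044, 0.48], 0.356],
  [85, [-0.095, -0.044, 0.48], 0.356],
])

```text
time_s: 4.55
eef_pos: [0.5289, -0.1983, 0.1155]
eef_rot: [0.0, 0.53, 0.848, 0.0]
wrist_force: [0.5, 0.1, -0.4]
opening: 0.999
grasp_force: 0.0
```

Run:
```python
from h import *
o=get_obs(); print(o['eef_pos'],np.abs(o['dq']).max()); go([0.529,-0.1975,0.040],116)
```

```text
[ 0.52885661 -0.19825485  0.11550435] 0.07592144465902122
yaw0 115.9 shift [0.0016 0.0011 0.1888] turn -0.0003
```

play_rows([
  [85, [0, 0, 0.1], 0],
  [85, [0, 0, 0.17], 0],
  [85, [0, 0, 0.188], 0],
  [85, [0, 0, 0.188], 0],
  [20, [0, 0, 0.188], 0],
  [20, [0, 0, 0.188], 0],
  [20, [0, 0, 0.188], 0],
  [20, [0, 0, 0.188], 0],
  [20, [0, 0, 0.188], 0],
  [20, [0, 0, 0.188], 0],
])

```text
time_s: 5.55
eef_pos: [0.5295, -0.1994, 0.0414]
eef_rot: [0.001, 0.531, 0.848, 0.0]
wrist_force: [-0.7, 0.7, 7.0]
opening: 0.344
grasp_force: 60.4
```

Run:
```python
from h import *
go([0.499,-0.116,0.090],182.5)
```

```text
yaw0 115.9 shift [ 0.2206  0.0227 -0.1219] turn -0.3699
```

play_rows([
  [20, [0, 0, -0.04], 0],
  [20, [0, 0, -0.09], -0.02],
  [20, [0.02, 0.002, -0.12], -0.06],
  [20, [0.05, 0.005, -0.122], -0.1],
  [20, [0.08, 0.008, -0.122], -0.147],
  [20, [0.11, 0.011, -0.122], -0.194],
  [20, [0.14, 0.014, -0.122], -0.241],
  [20, [0.17, 0.018, -0.122], -0.288],
  [20, [0.2, 0.021, -0.122], -0.335],
  [20, [0.22, 0.023, -0.122], -0.37],
])

```text
time_s: 6.55
eef_pos: [0.4974, -0.1146, 0.0883]
eef_rot: [-0.001, -0.025, 1.0, 0.0]
wrist_force: [-0.5, 0.3, -2.7]
opening: 0.339
grasp_force: 59.8
```

```bash
cat >> h.py <<'E'
def snap(n,crop=None):
    o=get_obs(); c=camera('wrist'); t=camera('top')
    a=c['image']; b=cv2.resize(t['image'][140:260,150:300],(525,420),interpolation=cv2.INTER_CUBIC)
    save(n,cv2.resize(np.hstack([a[60:360,60:],cv2.resize(b,(375,300))]),(800,275),interpolation=cv2.INTER_AREA)); return o,c,t
E
python3 - <<'E'
from h import *
o,c,t=snap('k1.png'); print(o['eef_pos'],o['opening'],o['wrist_force'])
for l in ['tab0','shaker']:
    for x,n in((c,'w'),(t,'t')):
        for d in search_frame(x,l)[:8]: print(n,l,round(d['conf'],2),np.round(d['rect']),np.round(world(x,d['rect'][:2],o)[0],3))
save('k1w.png',c['image'])
C=cloud(c,o)
m=(C[...,2]>.029)&(C[...,2]<.039)&(C[...,0]>.42)&(C[...,0]<.64)&(C[...,1]>.06)&(C[...,1]<.28)
print(m.sum(), C[m].min(0) if m.sum() else 0, C[m].max(0) if m.sum() else 0)
go([.499,-.116,.090],182.5)
E
```

```text
[ 0.49736772 -0.11464285  0.08830377] 0.33906470636612474 [-0.53167167  0.34467519 -2.67423523]
w shaker 0.9 [282. 261. 294. 137.] [ 0.481 -0.117  0.123]
t shaker 0.89 [208. 280.  27.  47.] [0.289 0.158 0.074]
t shaker 0.72 [330. 279.  43.  41.] [ 0.292 -0.191  0.074]
t shaker 0.62 [302. 216.  40.  11.] [ 0.476 -0.113  0.054]
723 [0.53602637 0.08430356 0.02900496] [0.60431392 0.09322385 0.03617332]
yaw0 -177.6 shift [-0.0012  0.0003 -0.0028] turn -0.0007
```

View pics/k1w.png

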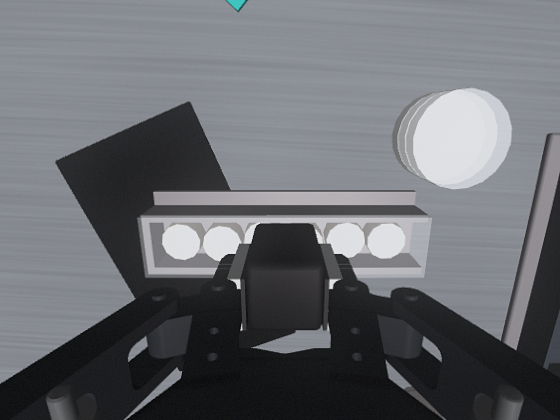

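play_rows([
  [20, [0, 0.025, 0], 0],
  [20, [0, 0.075, 0], 0],
  [20, [0, 0.15, 0], 0],
  [20, [0, 0.25, 0], 0],
  [20, [0, 0.375, 0], 0],
  [20, [0, 0.375, 0], 0],
  [20, [0, 0.375, 0], 0],
])

```text
time_s: 7.55
eef_pos: [0.4915, 0.0356, 0.0889]
eef_rot: [-0.0, -0.023, 1.0, -0.0]
wrist_force: [-0.6, -0.8, -3.2]
opening: 0.348
grasp_force: 60.2
```

```bash
cat >> h.py <<'E'
def tabs(o,c):
    """white discs: components; in-shaker (z high) and in tray"""
    C=cloud(c,o); g=c['image'].astype(int); m=((g.min(2)>195)&(g.max(2)-g.min(2)<25)).astype(np.uint8)
    m=cv2.erode(m,np.ones((3,3)))
    n,l,s,ce=cv2.connectedComponentsWithStats(m)
    for i in range(1,n):
        if 60<s[i,4]<4000:
            u=ce[i]; print(np.round(u),s[i,4],s[i,2:4],np.round(world(c,u,o)[0],3))
E
python3 - <<'E'
from h import *
o,c,t=snap('k2.png'); print(o['eef_pos'],o['opening'])
save('k2w.png',c['image']); tabs(o,c)
E
```

```text
[0.491537   0.03555479 0.08885798] 0.34837116152032765
[236. 235.] 477 [30 28] [0.483 0.01  0.078]
[328. 233.] 346 [24 25] [0.48  0.057 0.078]
[364. 239.] 812 [34 31] [0.482 0.076 0.078]
[405. 238.] 787 [35 30] [0.48  0.096 0.08 ]
```

View pics/k2w.png

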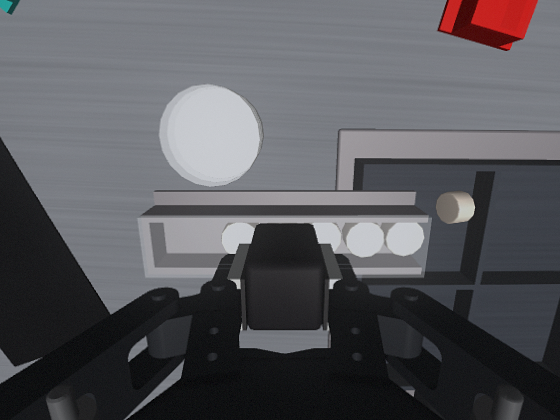

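The stroke released exactly one tablet, into bay0 at px (455,208). The others slid about 32 mm forward. Next I'll fix the tray position from this view and plan the bay2 stroke.

Run:
```python
from h import *
o,c,t=snap('k3.png'); save('k3w.png',c['image'])
print(world(c,[(470,280),(357,160),(340,129)],o,z=.034).round(4), world(c,[(455,208)],o,z=.02).round(4))
C=cloud(c,o)
print(C[230:260:10,[455,470,500],:].round(3).tolist())
for z,n in((.034,'rim'),): 
    m=(abs(C[...,2]-z)<.004)&(C[...,1]>.06); P=C[m]; print(len(P))
    # walls along x (outer -y wall): y~const
    a=P[(P[:,1]<.105)]; print('outer -y wall',len(a),np.median(a,0).round(4), np.polyfit(a[:,0],a[:,1],1))
    b=P[(abs(P[:,0]-.532)<.02)&(P[:,1]>.11)]; print('x divider',len(b),np.median(b,0).round(4),np.polyfit(b[:,1],b[:,0],1))
    b=P[(P[:,0]<.46)&(P[:,1]>.11)]; print('outer -x',len(b),b.min(0).round(4),np.median(b,0).round(4))
    b=P[(abs(P[:,1]-.174)<.02)]; print('y div',len(b),np.median(b,0).round(4))
for d in search_frame(c,'tab0')[:6]: print(d['conf'],d['rect'],world(c,d['rect'][:2],o)[0])
tabs(o,c)
```

```text
[[0.5274 0.1639 0.034 ]
 [0.4478 0.076  0.034 ]
 [0.4295 0.0638 0.034 ]] [[0.4797 0.1512 0.02  ]]
[[[0.499, 0.16, 0.011], [0.499, 0.171, 0.011], [0.497, 0.193, 0.011]], [[0.507, 0.161, 0.011], [0.505, 0.17, 0.015], [0.505, 0.195, 0.011]], [[0.515, 0.163, 0.01], [0.512, 0.171, 0.016], [0.514, 0.198, 0.011]]]
4154
outer -y wall 594 [0.453  0.0894 0.0342] [0.0718476  0.05747386]
x divider 1145 [0.5329 0.1732 0.031 ] [-0.03850867  0.53936211]
outer -x 1260 [0.362  0.1101 0.03  ] [0.4477 0.1602 0.0343]
y div 2008 [0.4792 0.1711 0.0314]
0.94 [467.5, 202.8, 35.7, 38.5] [0.47304357 0.15320016 0.03005859]
[236. 236.] 531 [30 28] [0.484 0.008 0.079]
[327. 233.] 381 [24 24] [0.48  0.054 0.079]
[365. 239.] 832 [34 31] [0.483 0.074 0.078]
[405. 238.] 795 [35 30] [0.481 0.095 0.078]
```

Run:
```python
from h import *
go([0.585,-0.063,0.089],182.5)
```

```text
yaw0 -177.6 shift [-2.223e-01 -2.494e-01 -2.000e-04] turn -0.0006
```

play_rows([
  [20, [-0.018, -0.02, 0], 0],
  [20, [-0.05, -0.055, 0], 0],
  [20, [-0.085, -0.095, 0], 0],
  [20, [-0.125, -0.14, 0], 0],
  [20, [-0.162, -0.182, 0], 0],
  [20, [-0.193, -0.217, 0], 0],
  [20, [-0.214, -0.24, 0], 0],
  [20, [-0.222, -0.25, 0], 0],
  [20, [-0.222, -0.25, 0], 0],
])

```text
time_s: 8.7
eef_pos: [0.585, -0.0626, 0.0887]
eef_rot: [-0.0, -0.021, 1.0, 0.0]
wrist_force: [0.3, 0.6, -2.1]
opening: 0.345
grasp_force: 60.4
```

play_rows([
  [20, [0, 0.025, 0], 0],
  [20, [0, 0.075, 0], 0],
  [20, [0, 0.15, 0], 0],
  [20, [0, 0.25, 0], 0],
  [20, [0, 0.25, 0], 0],
  [20, [0, 0.25, 0], 0],
  [20, [0, 0.25, 0], 0],
])

```text
time_s: 9.4
eef_pos: [0.5802, 0.0384, 0.089]
eef_rot: [-0.0, -0.022, 1.0, -0.0]
wrist_force: [0.4, -0.5, -2.4]
opening: 0.345
grasp_force: 60.5
```

Run:
```python
from h import *
o,c,t=snap('k4.png'); save('k4w.png',c['image']); print(o['eef_pos'])
for d in search_frame(c,'tab0')[:6]: print(d['conf'],d['rect'],world(c,d['rect'][:2],o)[0])
tabs(o,c)
```

```text
[0.58020273 0.03840654 0.08899576]
0.81 [486.4, 64.3, 43.8, 41.0] [0.47591831 0.15316453 0.02946812]
0.57 [465.2, 208.3, 38.6, 33.4] [0.56486789 0.1571297  0.03013886]
[204.  10.] 1599 [84 27] [ 0.458 -0.011  0.04 ]
[326. 233.] 358 [23 25] [0.568 0.059 0.078]
[360. 238.] 888 [35 31] [0.57  0.076 0.079]
[401. 238.] 867 [35 32] [0.57  0.098 0.078]
```

Run:
```python
from h import *
go([0.496,0.021,0.089],182.5)
```

```text
yaw0 -177.5 shift [ 2.129e-01 -3.180e-02 -1.000e-04] turn -0.0002
```

play_rows([
  [20, [0.018, -0.005, 0], 0],
  [20, [0.05, -0.01, 0], 0],
  [20, [0.085, -0.015, 0], 0],
  [20, [0.125, -0.02, 0], 0],
  [20, [0.158, -0.025, 0], 0],
  [20, [0.187, -0.03, 0], 0],
  [20, [0.205, -0.032, 0], 0],
  [20, [0.213, -0.032, 0], 0],
  [20, [0.213, -0.032, 0], 0],
])

```text
time_s: 10.45
eef_pos: [0.4959, 0.0214, 0.089]
eef_rot: [0.0, -0.022, 1.0, -0.0]
wrist_force: [-0.0, -0.2, -2.9]
opening: 0.345
grasp_force: 60.5
```

play_rows([
  [20, [0, 0.025, 0], 0],
  [20, [0, 0.075, 0], 0],
  [20, [0, 0.15, 0], 0],
  [20, [0, 0.25, 0], 0],
  [20, [0, 0.25, 0], 0],
  [20, [0, 0.25, 0], 0],
  [20, [0, 0.25, 0], 0],
])

```text
time_s: 11.15
eef_pos: [0.4918, 0.1213, 0.0889]
eef_rot: [0.0, -0.022, 1.0, -0.0]
wrist_force: [-0.8, -0.5, -2.8]
opening: 0.343
grasp_force: 60.6
```

Run:
```python
from h import *
o,c,t=snap('k5.png'); save('k5w.png',c['image']); print(o['eef_pos'])
for d in search_frame(c,'tab0')[:6]: print(d['conf'],d['rect'],world(c,d['rect'][:2],o)[0])
tabs(o,c)
go([0.582,0.024,0.089],182.5)
```

```text
[0.49178081 0.12131666 0.08885816]
0.58 [462.1, 208.2, 37.1, 36.3] [0.47781202 0.24075398 0.02526212]
[465. 209.] 540 [28 27] [0.478 0.243 0.025]
[324. 233.] 268 [20 20] [0.48  0.141 0.079]
[358. 238.] 864 [35 31] [0.482 0.158 0.078]
[398. 238.] 848 [35 31] [0.481 0.179 0.079]
yaw0 -177.6 shift [-2.15e-01 -2.51e-01 -2.00e-04] turn -0.0003
```

play_rows([
  [20, [-0.018, -0.02, 0], 0],
  [20, [-0.05, -0.055, 0], 0],
  [20, [-0.085, -0.095, 0], 0],
  [20, [-0.125, -0.14, 0], 0],
  [20, [-0.16, -0.182, 0], 0],
  [20, [-0.188, -0.217, 0], 0],
  [20, [-0.207, -0.24, 0], 0],
  [20, [-0.215, -0.25, 0], 0],
  [20, [-0.215, -0.25, 0], 0],
])

```text
time_s: 12.2
eef_pos: [0.5821, 0.0247, 0.0887]
eef_rot: [-0.0, -0.022, 1.0, 0.0]
wrist_force: [-0.5, 0.9, -2.2]
opening: 0.341
grasp_force: 60.6
```

play_rows([
  [20, [0, 0.025, 0], 0],
  [20, [0, 0.075, 0], 0],
  [20, [0, 0.15, 0], 0],
  [20, [0, 0.25, 0], 0],
  [20, [0, 0.25, 0], 0],
  [20, [0, 0.25, 0], 0],
  [20, [0, 0.25, 0], 0],
])

```text
time_s: 12.9
eef_pos: [0.5771, 0.1255, 0.0889]
eef_rot: [-0.0, -0.022, 1.0, -0.0]
wrist_force: [-0.5, -0.2, -2.3]
opening: 0.346
grasp_force: 60.7
```

Run:
```python
from h import *
o,c,t=snap('k6.png'); save('k6w.png',c['image']); print(o['eef_pos'])
for d in search_frame(c,'tab0')[:6]: print(d['conf'],d['rect'],world(c,d['rect'][:2],o)[0])
tabs(o,c)
go([0.499,-0.121,0.089],182.5)
```

```text
[0.57706892 0.1254555  0.0889249 ]
0.95 [483.5, 76.3, 42.3, 38.7] [0.4788098  0.24287773 0.02411662]
0.83 [462.1, 208.5, 37.4, 35.2] [0.56350306 0.24553197 0.02431594]
0.75 [345.6, 62.5, 36.5, 41.9] [0.47696057 0.15554144 0.03337077]
[45. 11.] 1674 [87 28] [ 0.458 -0.01   0.042]
[356.  61.] 140 [14 19] [0.476 0.162 0.032]
[485.  76.] 782 [32 34] [0.479 0.243 0.024]
[465. 210.] 559 [28 27] [0.564 0.247 0.025]
[195. 270.] 144 [41  4] [0.59  0.078 0.078]
[386. 270.] 200 [65  4] [0.585 0.179 0.078]
yaw0 -177.5 shift [ 0.2224 -0.6047 -0.    ] turn -0.0003
```

View pics/k6w.png

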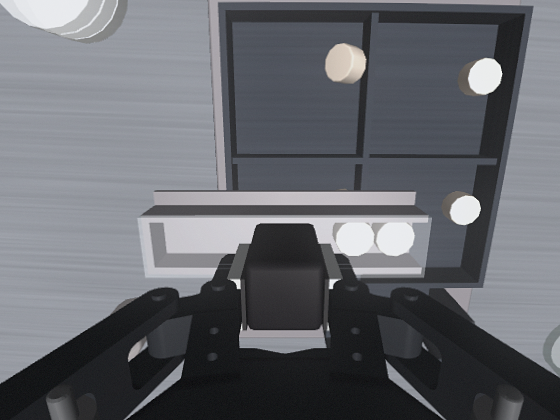

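Two tablets are left in the shaker, at px (395,238) and (353,238). All four bays now have one. The last two go into bay3 and bay1, offset in x from the tablets already there.

Run:
```python
from h import *
go([0.5995,-0.037,0.089],182.5)
```

```text
yaw0 -177.5 shift [-0.0376 -0.4056 -0.    ] turn -0.0003
```

play_rows([
  [20, [-0.003, -0.025, 0], 0],
  [20, [-0.007, -0.07, 0], 0],
  [20, [-0.012, -0.13, 0], 0],
  [20, [-0.018, -0.195, 0], 0],
  [20, [-0.025, -0.26, 0], 0],
  [20, [-0.03, -0.32, 0], 0],
  [20, [-0.034, -0.365, 0], 0],
  [20, [-0.038, -0.395, 0], 0],
  [20, [-0.038, -0.405, 0], 0],
  [20, [-0.038, -0.405, 0], 0],
])

```text
time_s: 14.05
eef_pos: [0.5997, -0.0362, 0.0888]
eef_rot: [-0.0, -0.022, 1.0, 0.0]
wrist_force: [0.3, 0.6, -3.0]
opening: 0.342
grasp_force: 60.7
```

play_rows([
  [20, [0, 0.025, 0], 0],
  [20, [0, 0.075, 0], 0],
  [20, [0, 0.15, 0], 0],
  [20, [0, 0.25, 0], 0],
  [20, [0, 0.375, 0], 0],
  [20, [0, 0.375, 0], 0],
  [20, [0, 0.375, 0], 0],
  [20, [0, 0.375, 0], 0],
])

```text
time_s: 14.85
eef_pos: [0.5929, 0.1144, 0.0889]
eef_rot: [-0.0, -0.023, 1.0, -0.0]
wrist_force: [-0.2, 0.8, -1.5]
opening: 0.342
grasp_force: 60.7
```

Run:
```python
from h import *
o,c,t=snap('k7.png'); save('k7w.png',c['image']); print(o['eef_pos'])
for d in search_frame(c,'tab0')[:6]: print(d['conf'],d['rect'],world(c,d['rect'][:2],o)[0])
tabs(o,c)
print(c['image'][238,320:430:6].mean(1).round())
go([0.5145,0.013,0.089],182.5)
```

```text
[0.59287834 0.11443671 0.08886935]
0.95 [367.1, 35.6, 37.6, 44.7] [0.47804198 0.15528076 0.03372314]
0.79 [470.7, 220.8, 38.0, 34.0] [0.58506544 0.23673906 0.03305953]
0.71 [502.3, 50.7, 43.6, 43.5] [0.47955261 0.24010269 0.02471752]
0.71 [482.4, 184.9, 44.6, 34.1] [0.56229256 0.24514579 0.02420749]
0.62 [356.4, 178.8, 33.6, 23.7] [0.56110959 0.15855801 0.03002068]
[378.  33.] 69 [11 16] [0.476 0.161 0.035]
[507.  49.] 818 [32 35] [0.479 0.243 0.025]
[486. 188.] 583 [29 28] [0.564 0.248 0.024]
[368. 184.] 80 [11 10] [0.563 0.166 0.033]
[475. 222.] 287 [25 21] [0.587 0.241 0.031]
[378. 270.] 162 [51  5] [0.601 0.164 0.077]
[207. 207. 208. 207. 208. 209. 207. 207. 207. 207. 207. 204. 169. 217.
 233. 233. 232. 232. 232.]
yaw0 -177.6 shift [ 2.074e-01 -2.415e-01 -2.000e-04] turn -0.0003
```

play_rows([
  [20, [0.015, -0.02, 0], 0],
  [20, [0.04, -0.06, 0], 0],
  [20, [0.07, -0.115, 0], 0],
  [20, [0.1, -0.175, 0], 0],
  [20, [0.13, -0.235, 0], 0],
  [20, [0.16, -0.29, 0], 0],
  [20, [0.185, -0.333, 0], 0],
  [20, [0.202, -0.36, 0], 0],
  [20, [0.207, -0.367, 0], 0],
  [20, [0.207, -0.367, 0], 0],
])

```text
time_s: 16.0
eef_pos: [0.5168, -0.0369, 0.089]
eef_rot: [0.0, -0.021, 1.0, 0.0]
wrist_force: [0.2, 1.3, -3.0]
opening: 0.345
grasp_force: 60.7
```

play_rows([
  [20, [0, 0.025, 0], 0],
  [20, [0, 0.075, 0], 0],
  [20, [0, 0.15, 0], 0],
  [20, [0, 0.25, 0], 0],
  [20, [0, 0.375, 0], 0],
  [20, [0, 0.375, 0], 0],
  [20, [0, 0.375, 0], 0],
  [20, [0, 0.375, 0], 0],
])

```text
time_s: 16.8
eef_pos: [0.5103, 0.1138, 0.0888]
eef_rot: [-0.0, -0.022, 1.0, -0.0]
wrist_force: [0.2, 0.2, -2.6]
opening: 0.34
grasp_force: 60.7
```

Run:
```python
from h import *
o,c,t=snap('k8.png'); save('k8w.png',c['image']); print(o['eef_pos'])
for d in search_frame(c,'tab0')[:7]: print(d['conf'],d['rect'],world(c,d['rect'][:2],o)[0])
tabs(o,c)
print(c['image'][238,320:430:6].mean(1).round(), c['image'][238,150:240:6].mean(1).round())
print('lift'); go([0.510,-0.05,0.20],180)
```

```text
[0.5102971  0.11375459 0.08881189]
0.94 [476.1, 234.4, 36.4, 31.3] [0.51203246 0.24199329 0.03260091]
0.67 [479.2, 177.0, 37.9, 37.8] [0.47448049 0.24098318 0.02443491]
0.67 [458.6, 290.1, 27.5, 29.9] [0.55908192 0.24381044 0.02421488]
0.66 [352.8, 172.1, 32.8, 34.8] [0.47411248 0.15484954 0.03118907]
[483. 179.] 580 [29 28] [0.476 0.244 0.025]
[484. 240.] 197 [18 14] [0.516 0.249 0.031]
[463. 296.] 406 [24 22] [0.564 0.248 0.024]
[189. 188. 189. 190. 189. 188. 189. 189. 189. 186. 187. 185. 185. 184.
 184. 164. 134. 133. 137.] [167. 121. 121. 180. 179. 177. 180. 181. 182. 182. 183. 184. 184. 184.
 185.]
lift
yaw0 -177.6 shift [ 0.0185 -0.406  -0.2778] turn 0.0135
```

All six tablets are out and in the tray. Returning the shaker to its mat.

Run:
```python
from h import *
go([0.532,-0.195,0.12],115.5)
```

```text
yaw0 -177.6 shift [-0.0211 -0.7705 -0.0778] turn 0.3718
```

play_rows([
  [20, [0, -0.08, -0.078], 0.03],
  [20, [-0.01, -0.18, -0.078], 0.07],
  [20, [-0.02, -0.28, -0.078], 0.115],
  [20, [-0.021, -0.38, -0.078], 0.16],
  [20, [-0.021, -0.48, -0.078], 0.205],
  [20, [-0.021, -0.58, -0.078], 0.25],
  [20, [-0.021, -0.68, -0.078], 0.295],
  [20, [-0.021, -0.74, -0.078], 0.34],
  [20, [-0.021, -0.77, -0.078], 0.372],
  [20, [-0.021, -0.77, -0.078], 0.372],
])

```text
time_s: 17.95
eef_pos: [0.5318, -0.1969, 0.1201]
eef_rot: [0.0, 0.535, 0.845, -0.0]
wrist_force: [1.3, -0.2, -3.0]
opening: 0.345
grasp_force: 60.9
```

Run:
```python
from h import *
o=get_obs();print(o['eef_pos']); go([0.532,-0.195,0.0445],115.5)
# check shaker pitch in grip from wrist view: roof height at both ends
c=camera('wrist'); C=cloud(c,o); print(C[270,[160,190,220,350,380,415]].round(4).tolist(), C[218,[160,415]].round(4).tolist())
```

```text
[ 0.53178034 -0.19691775  0.12008859]
yaw0 115.2 shift [0.0042 0.0025 0.189 ] turn -0.0014
[[0.4756, -0.2363, 0.109], [0.4902, -0.229, 0.1097], [0.504, -0.2035, 0.1427], [0.5526, -0.1799, 0.1438], [0.5811, -0.1855, 0.1106], [0.5988, -0.178, 0.1095]] [[0.4659, -0.2087, 0.1087], [0.5832, -0.1529, 0.1096]]
```

play_rows([
  [20, [0.004, 0.002, 0.05], 0],
  [20, [0.004, 0.002, 0.11], 0],
  [20, [0.004, 0.002, 0.16], 0],
  [20, [0.004, 0.002, 0.185], 0],
  [20, [0.004, 0.002, 0.193], 0],
  [20, [0.004, 0.002, 0.197], 0],
  [20, [0.004, 0.002, 0.197], 0],
])

```text
time_s: 18.7
eef_pos: [0.5329, -0.1923, 0.0421]
eef_rot: [0.001, 0.533, 0.846, 0.0]
wrist_force: [0.8, -0.5, -2.0]
opening: 0.344
grasp_force: 61.0
```

play_rows([
  [20, [0, 0, 0.003], 0],
  [20, [0, 0, 0.004], 0],
  [40, [0, 0, 0.004], 0],
  [60, [0, 0, 0.004], 0],
  [85, [0, 0, 0.004], 0],
  [85, [0, 0, 0.004], 0],
  [85, [0, 0, 0.004], 0],
  [85, [0, 0, 0.004], 0],
])

```text
time_s: 19.5
eef_pos: [0.5322, -0.1921, 0.0396]
eef_rot: [-0.0, 0.533, 0.846, -0.0]
wrist_force: [-0.1, 1.0, -0.3]
opening: 0.992
grasp_force: 0.0
```

play_rows([
  [85, [0, 0, -0.05], 0],
  [85, [0, 0, -0.12], 0],
  [85, [0, 0, -0.245], 0],
  [85, [0, 0, -0.37], 0],
  [85, [0, 0, -0.495], 0],
  [85, [0, 0, -0.55], 0],
  [85, [0, 0, -0.55], 0],
])

```text
time_s: 20.2
eef_pos: [0.5344, -0.1933, 0.2648]
eef_rot: [0.004, 0.533, 0.846, 0.0]
wrist_force: [0.4, 0.1, 0.8]
opening: 0.992
grasp_force: 0.0
```

Run:
```python
from h import *
o=get_obs(); c=camera('wrist'); print(o['eef_pos'],o['opening'])
C=cloud(c,o)
for l in ['shaker','mat']:
    for d in masks_of(c,l)[:1]:
        P=C[d['mask']]; print(l,round(d['conf'],2),np.round(d['rect']))
        for lo,hi in((-.002,.008),(.022,.034),(.068,.082)):
            Q=P[(P[:,2]>lo)&(P[:,2]<hi)]
            if len(Q)>20: print(lo,len(Q),np.round(np.median(Q[:,2]),4),cv2.minAreaRect((Q[:,:2]*1000).astype(np.float32)))
save('m1.png',c['image'])
go([0.47,0.10,0.36],180)
```

```text
[ 0.53435883 -0.19330326  0.26478901] 0.9921730527054841
shaker 0.95 [103.  81. 139. 102.]
-0.002 1225 0.0047 ((291.05621337890625, -190.89088439941406), (154.75982666015625, 68.92791748046875), 50.531883239746094)
0.022 3182 0.0277 ((298.71051025390625, -194.73922729492188), (151.03672790527344, 34.95993423461914), 51.07048416137695)
0.068 1046 0.0753 ((299.79962158203125, -194.88137817382812), (30.65817642211914, 29.777286529541016), 51.576751708984375)
mat 0.84 [285. 167. 161.  91.]
-0.002 8314 0.0037 ((535.183349609375, -193.02047729492188), (202.37661743164062, 113.33494567871094), 24.91305160522461)
yaw0 115.6 shift [ 0.7248  0.1753 -0.2533] turn -0.358
```

Run:
```python
from h import *
o=get_obs(); c=camera('wrist'); C=cloud(c,o)
for lo,hi in((.022,.034),(.068,.082)):
    m=(C[...,2]>lo)&(C[...,2]<hi)&(abs(C[...,0]-.532)<.1)&(abs(C[...,1]+.193)<.08)
    Q=C[m]; print(len(Q),np.median(Q[:,2]),cv2.minAreaRect((Q[:,:2]*1000).astype(np.float32)))
go([0.649,0.275,0.30],92.5)
```

```text
2991 0.03079406022391462 ((531.8071899414062, -191.82240295410156), (150.54515075683594, 33.83860778808594), 25.575590133666992)
848 0.07861371351850416 ((531.9207153320312, -191.5283966064453), (29.304136276245117, 29.64773178100586), 25.62070083618164)
yaw0 115.6 shift [ 0.9256  0.7683 -0.1047] turn 0.1281
```

The shaker stands level on the mat: roof 30.8 mm, post 78.6 mm, near the mat's centre. Next is the latch.

play_rows([
  [0, [0.3, 0.25, -0.1], 0.04],
  [0, [0.926, 0.25, -0.1], 0.128],
  [0, [0.926, 0.768, -0.1], 0.128],
  [0, [0.926, 0.768, -0.1], 0.128],
  [0, [0.926, 0.768, -0.1], 0.128],
  [0, [0.926, 0.768, -0.1], 0.128],
  [0, [0.926, 0.768, -0.1], 0.128],
  [0, [0.926, 0.768, -0.1], 0.128],
  [0, [0.926, 0.768, -0.1], 0.128],
  [0, [0.926, 0.768, -0.1], 0.128],
])

```text
time_s: 21.4
eef_pos: [0.649, 0.2773, 0.2968]
eef_rot: [-0.001, 0.691, 0.723, -0.002]
wrist_force: [0.7, -1.1, -0.4]
opening: 0.001
grasp_force: 0.0
```

play_rows([
  [0, [0, 0, 0], 0],
  [0, [0, 0, 0], 0],
])

```text
time_s: 21.6
eef_pos: [0.6487, 0.2754, 0.2965]
eef_rot: [-0.001, 0.691, 0.723, -0.002]
wrist_force: [1.0, -0.3, 0.2]
opening: 0.003
grasp_force: 0.0
```

Run:
```python
from h import *
o=get_obs(); c=camera('wrist'); print(o['eef_pos'],o['opening']); save('n1.png',c['image'])
for l in ['latch','latch_tip']:
    for d in search_frame(c,l)[:2]: print(l,d['conf'],np.round(d['rect']),world(c,d['rect'][:2],o)[0].round(4))
C=cloud(c,o)
m=(C[...,2]>.055)&(C[...,2]<.17)&(C[...,0]>.62)&(C[...,0]<.69)&(C[...,1]>.18)&(C[...,1]<.28)
H=C[m]
for a in np.arange(.055,.17,.015):
    h=H[(H[:,2]>a)&(H[:,2]<a+.015)]
    if len(h): print(round(a,3),len(h),h.mean(0).round(4),h.min(0).round(4),h.max(0).round(4))
go([0.649,0.264,0.145],92.5)
```

```text
[0.64871621 0.27537452 0.29654937] 0.002957174534096457
latch 0.61 [286. 216.  28.  57.] [0.6509 0.2361 0.1078]
latch_tip 0.58 [285. 216.  25.  54.] [0.65   0.2358 0.108 ]
0.055 44 [0.6503 0.2448 0.0627] [0.6453 0.2432 0.056 ] [0.6551 0.2463 0.0695]
0.07 51 [0.6503 0.2423 0.0775] [0.6455 0.2403 0.0704] [0.6551 0.2444 0.0849]
0.085 61 [0.6509 0.2395 0.0929] [0.6459 0.2381 0.0851] [0.6562 0.2413 0.0997]
0.1 62 [0.651  0.2368 0.1076] [0.6461 0.2347 0.101 ] [0.6561 0.2386 0.1147]
0.115 75 [0.651  0.2342 0.1224] [0.6455 0.2322 0.115 ] [0.656  0.2357 0.1297]
0.13 139 [0.6513 0.2312 0.1387] [0.639  0.2287 0.1302] [0.664  0.2332 0.1449]
0.145 237 [0.6511 0.2286 0.1528] [0.6383 0.2246 0.1452] [0.6638 0.2308 0.1597]
0.16 3 [0.6526 0.2276 0.1602] [0.6491 0.2274 0.16  ] [0.6576 0.2279 0.1604]
yaw0 92.4 shift [-0.0227 -0.0011  0.3839] turn -0.0004
```

View pics/n1.png

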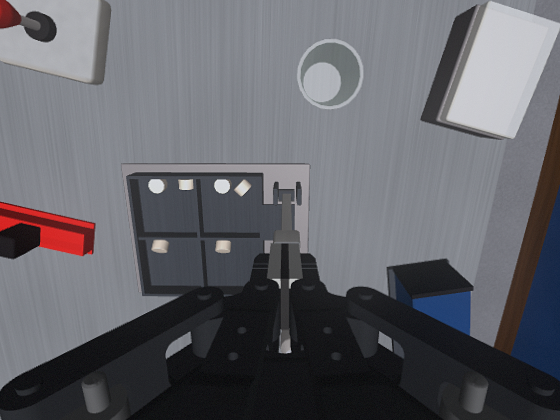

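The picture shows all six tablets in the tray, with bays 1 and 3 holding two each and bays 0 and 2 one each. The bar's pad is at (286,238), below the shut fingertips. I'll lower the fingers behind its outer face.

play_rows([
  [0, [-0.022, 0.005, 0.1], 0],
  [0, [-0.022, 0.005, 0.2], 0],
  [0, [-0.022, 0.005, 0.3], 0],
  [0, [-0.022, 0.005, 0.37], 0],
  [0, [-0.022, 0.005, 0.37], 0],
  [0, [-0.022, 0.005, 0.37], 0],
])

```text
time_s: 22.35
eef_pos: [0.6522, 0.2648, 0.1523]
eef_rot: [-0.0, 0.692, 0.722, -0.0]
wrist_force: [0.1, 0.1, 0.7]
opening: 0.001
grasp_force: 0.0
```

Run:
```python
from h import *
o=get_obs(); p=o['eef_pos']; print(p)
for th in [78,72,66,60,54,48,42,36,30,24,18,12,8,4,2,0]:
    t=np.radians(th); r=112; s=r*np.cos(t)-5*np.sin(t)-11; z=41+r*np.sin(t)+5*np.cos(t)
    y=.2436-s/1000
    print(th, round(y,4),round(z,1),'tool x',round((y-p[1])/.4,3),'z',round((p[2]-z/1000)/.4,3))
```

```text
[0.65220764 0.26475614 0.15225215]
78 0.2362 151.6 tool x -0.071 z 0.002
72 0.2247 149.1 tool x -0.1 z 0.008
66 0.2136 145.4 tool x -0.128 z 0.017
60 0.2029 140.5 tool x -0.155 z 0.029
54 0.1928 134.5 tool x -0.18 z 0.044
48 0.1834 127.6 tool x -0.203 z 0.062
42 0.1747 119.7 tool x -0.225 z 0.081
36 0.1669 110.9 tool x -0.245 z 0.103
30 0.1601 101.3 tool x -0.262 z 0.127
24 0.1543 91.1 tool x -0.276 z 0.153
18 0.1496 80.4 tool x -0.288 z 0.18
12 0.1461 69.2 tool x -0.297 z 0.208
8 0.1444 61.5 tool x -0.301 z 0.227
4 0.1432 53.8 tool x -0.304 z 0.246
2 0.1428 49.9 tool x -0.305 z 0.256
0 0.1426 46.0 tool x -0.305 z 0.266
```

play_rows([
  [0, [-0.03, 0, 0.015], 0],
  [0, [-0.07, 0, 0.02], 0],
  [0, [-0.1, 0, 0.022], 0],
  [0, [-0.128, 0, 0.025], 0],
  [0, [-0.155, 0, 0.032], 0],
  [0, [-0.18, 0, 0.045], 0],
  [0, [-0.203, 0, 0.062], 0],
  [0, [-0.225, 0, 0.081], 0],
  [0, [-0.245, 0, 0.103], 0],
  [0, [-0.262, 0, 0.127], 0],
])

```text
time_s: 23.35
eef_pos: [0.6566, 0.1605, 0.1]
eef_rot: [-0.0, 0.691, 0.722, -0.0]
wrist_force: [0.8, -0.0, 0.5]
opening: -0.001
grasp_force: 0.4
```

Run:
```python
from h import *
o=get_obs(); p=o['eef_pos']; print(p,o['wrist_force'])
for th in [24,18,12,8,4,2,0]:
    t=np.radians(th); r=112; s=r*np.cos(t)-5*np.sin(t)-11; z=41+r*np.sin(t)+5*np.cos(t)
    y=.2436-s/1000
    print(th,'tool x',round((y-p[1])/.4,3),'z',round((p[2]-z/1000)/.4,3))
c=camera('wrist')
for l in ['latch','latch_tip']:
    for d in search_frame(c,l)[:2]: print(l,d['conf'],np.round(d['rect']),world(c,d['rect'][:2],o)[0].round(4))
```

```text
[0.65658617 0.16045885 0.09996757] [ 0.84019739 -0.02813867  0.47699847]
24 tool x -0.015 z 0.022
18 tool x -0.027 z 0.049
12 tool x -0.036 z 0.077
8 tool x -0.04 z 0.096
4 tool x -0.043 z 0.115
2 tool x -0.044 z 0.125
0 tool x -0.045 z 0.135
latch 0.72 [280. 163.  48. 185.] [0.6517 0.2027 0.0705]
latch 0.57 [166. 172. 329. 268.] [0.5678 0.1836 0.012 ]
latch_tip 0.63 [73. 73. 36. 27.] [0.5196 0.2478 0.0321]
latch_tip 0.3 [165. 171. 329. 267.] [0.5663 0.1842 0.0099]
```

The bar is following: its middle is at z 70 mm, on the way down. Continuing.

play_rows([
  [0, [-0.015, 0, 0.022], 0],
  [0, [-0.027, 0, 0.049], 0],
  [0, [-0.036, 0, 0.077], 0],
  [0, [-0.04, 0, 0.096], 0],
  [0, [-0.043, 0, 0.115], 0],
  [0, [-0.044, 0, 0.125], 0],
  [0, [-0.045, 0, 0.132], 0],
  [0, [-0.045, 0, 0.134], 0],
  [0, [-0.045, 0, 0.134], 0],
])

```text
time_s: 24.4
eef_pos: [0.6575, 0.1433, 0.0474]
eef_rot: [0.0, 0.691, 0.723, 0.0]
wrist_force: [-0.5, 0.0, -0.7]
opening: -0.002
grasp_force: 0.0
```

Run:
```python
from h import *
o=get_obs(); c=camera('wrist'); C=cloud(c,o); print(o['eef_pos'],o['wrist_force'])
m=(abs(C[...,0]-.654)<.004)&(C[...,1]>.1)&(C[...,1]<.26)&(C[...,2]<.06)
H=C[m]
for a in np.arange(.12,.25,.01):
    h=H[(H[:,1]>a)&(H[:,1]<a+.01)]
    if len(h): print(round(a,3),len(h),np.median(h,0).round(4),h[:,2].max().round(4))
```

```text
[0.65750304 0.14334091 0.04739911] [-4.95651679e-01  8.25057591e-05 -6.66818867e-01]
0.15 401 [0.654  0.154  0.0479] 0.0599
0.16 344 [0.654  0.1649 0.0474] 0.0497
0.17 365 [0.654  0.175  0.0473] 0.049
0.18 381 [0.6539 0.185  0.0472] 0.0491
0.19 404 [0.654  0.195  0.0471] 0.0493
0.2 404 [0.6538 0.2051 0.047 ] 0.0489
0.21 425 [0.6538 0.2151 0.0468] 0.0489
0.22 442 [0.6538 0.225  0.0466] 0.0485
0.23 481 [0.6537 0.2359 0.0469] 0.0497
0.24 526 [0.6541 0.2445 0.0491] 0.0513
```

play_rows([
  [0, [0, 0, 0.003], 0],
  [0, [0, 0, 0.006], 0],
  [0, [0, 0, 0.006], 0],
])

```text
time_s: 24.75
eef_pos: [0.6579, 0.1433, 0.046]
eef_rot: [0.0, 0.691, 0.722, 0.0]
wrist_force: [-1.0, -0.8, 5.6]
opening: -0.001
grasp_force: 2.7
```

play_rows([
  [0, [0, 0, 0.002], 0],
  [0, [0, 0, 0.002], 0],
])

```text
time_s: 24.95
eef_pos: [0.658, 0.1433, 0.046]
eef_rot: [0.0, 0.691, 0.723, 0.0]
wrist_force: [-4.2, -0.0, 9.7]
opening: -0.0
grasp_force: 4.8
```

play_rows([
  [0, [0, 0, -0.03], 0],
  [0, [0, 0, -0.1], 0],
  [0, [0, 0, -0.22], 0],
  [0, [0, 0, -0.34], 0],
  [0, [0.05, 0, -0.46], 0],
  [0, [0.1, 0, -0.55], 0],
  [0, [0.1, 0, -0.55], 0],
  [0, [0.1, 0, -0.55], 0],
])

```text
time_s: 25.75
eef_pos: [0.6561, 0.1838, 0.266]
eef_rot: [0.001, 0.691, 0.723, 0.001]
wrist_force: [0.7, 0.2, -0.8]
opening: 0.003
grasp_force: 0.0
```

Run:
```python
from h import *
o=get_obs(); c=camera('wrist'); t=camera('top'); C=cloud(c,o); print(o['eef_pos'],o['wrist_force'])
m=(abs(C[...,0]-.654)<.004)&(C[...,1]>.1)&(C[...,1]<.26)&(C[...,2]<.06)
H=C[m]
for a in np.arange(.11,.25,.01):
    h=H[(H[:,1]>a)&(H[:,1]<a+.01)]
    if len(h): print(round(a,3),len(h),np.median(h,0).round(4))
for l in ['tab0','objective','dishes','jar','beaker']:
    for n,x in(('w',c),('t',t)):
        for d in search_frame(x,l)[:7]:
            if d['conf']>.4: print(n,l,round(d['conf'],2),np.round(d['rect']),np.round(world(x,d['rect'][:2],o)[0],3))
save('e1.png',c['image'])
```

```text
[0.65612358 0.18375863 0.26599103] [ 0.73420463  0.17249463 -0.78271554]
0.12 26 [0.654  0.1269 0.0464]
0.13 54 [0.6543 0.1349 0.0469]
0.14 60 [0.6538 0.1451 0.0467]
0.15 52 [0.6544 0.1557 0.0468]
0.16 55 [0.6541 0.1653 0.0469]
0.17 62 [0.6537 0.1751 0.0468]
0.18 56 [0.6544 0.185  0.0468]
0.19 63 [0.654  0.1948 0.0468]
0.2 62 [0.6536 0.205  0.0469]
0.21 62 [0.6542 0.2152 0.0467]
0.22 63 [0.6537 0.225  0.0465]
0.23 59 [0.6534 0.2348 0.047 ]
0.24 68 [0.6539 0.2452 0.0491]
0.25 54 [0.6538 0.2545 0.0069]
w tab0 0.85 [138. 116.  26.  23.] [0.483 0.242 0.025]
w tab0 0.65 [207. 114.  20.  18.] [0.563 0.248 0.024]
w tab0 0.55 [166. 111.  16.  14.] [0.519 0.249 0.032]
w tab0 0.49 [211. 189.  14.  17.] [0.569 0.162 0.035]
w tab0 0.48 [235. 118.  17.  22.] [0.597 0.245 0.031]
t tab0 0.41 [210. 220.   9.   8.] [0.468 0.159 0.029]
t tab0 0.41 [210. 187.   5.   3.] [0.566 0.16  0.031]
t objective 0.68 [388. 144.  21.  28.] [ 0.691 -0.373  0.075]
w dishes 0.62 [120. 304.  60.  53.] [0.446 0.001 0.04 ]
t dishes 0.59 [266. 231.  20.  20.] [ 0.432 -0.008  0.037]
t dishes 0.42 [324. 200.  36.  49.] [ 0.52  -0.177  0.071]
w jar 0.65 [284. 170.  20. 111.] [0.655 0.19  0.047]
t jar 0.85 [390. 142.  20.  25.] [ 0.697 -0.378  0.074]
t beaker 0.59 [128. 147.  13.  21.] [0.688 0.414 0.04 ]
```

View pics/e1.png

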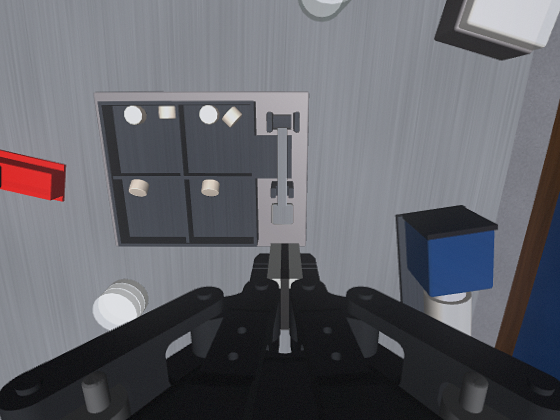

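The bar lies level at 46.5–47 mm along its whole length, between the fork prongs at (282,190). All six tablets are in the tray, at least one per bay, and the shaker is back on its mat. Handing in.

```bash
python3 -c "
from bench import *
print(hand_in())"
```

```text
the job is handed in; nothing more can be done
None
```

The job is done and handed in at about 26 s of the 72 s: all six tablets lie in the tray (bays 0–3 hold 1, 2, 1 and 2), the empty shaker stands upright on its mat, the hold-down bar is level in its catch fork, and no bystander was touched.

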